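# Set a stick-on buffer with the toggle clamp

## Task

The orange generator foot in one of the two clamping jigs has a new stick-on rubber buffer that must be pressed on. Swing that jig's toggle clamp over centre until it locks down on the buffer, leave it locked for three seconds, then swing it back fully open so that the foot lies free in its nest. Leave the other jig's clamp, with the blue foot, as it is.

Things in the scene. Friction and masses are not known exactly. Their poses are not given: they have to be found in the camera images.
- jig_a: Fixed jig holding the orange foot; its twin 260 mm or more away holds a blue one. Steel base 215 x 100 x 12 mm, ends at x = -55 and +160 mm. Origin on the table under the handle's pivot; x points from handle to nest, y along the pivot axis, z up. Clamp arm: 14 mm steel bar pivoted at (33, 0, 60) mm, nearly upright (to z = 140 mm) when open, level with its rubber foot on the buffer when locked.
- pivot_a (a point): The handle's pivot, at (0, 0, 64) mm in the jig's frame, its axis along the jig's y, between two steel cheeks 34 mm apart over all that reach up to z = 70 mm. Its axes are the jig's.
- lever_a (a joint): Handle angle, rad. 0 = fully open at its stop, leaning back 1.13 rad from upright, away from the nest. Grows as it swings up and towards the nest: upright 1.13, dead centre 1.25, forward stop 1.43; locked over centre from 1.31. Starts at 0. The arm is geared to it, almost down by 0.9; from 1.0 a spring resists, then holds it locked. 2 to 5 N at the grip move it; it stays open when left.
- grip_a (a point): Middle of the red cross bar of the T-shaped handle, 125 mm from the pivot. The bar is round red plastic, 20 mm in diameter, 110 mm long, along the jig's y, 55 mm to each side of the steel stem (12 mm wide along y, 16 mm deep). Pinched from above, fore and aft (along the jig's x), some 32 mm to one side of the stem, it turns between the fingers as the handle swings. Its axes turn with it.
- bracket_orange: Loose orange generator foot, an L of 6 mm plate: sole 80 x 64 mm, upstand 42 mm high at its +x end, black rubber buffer 30 mm across, 8 mm high on the sole's middle. 0.2 to 0.42 kg. Origin: centre of the sole's underside, which lies in the nest at jig (100, 0, 24) mm, between low rails with 2 mm of play.
- lever_b (a joint): Handle angle, rad, of the other jig (blue foot), of the same kind; open, starts at 0. Not to be worked.
There are look-alikes about, which are no part of the job. What is meant by the bracket_orange is not turquoise, and is the smaller of those in its own colour.

How it is judged:
By the outcome, as a careful person would: the job done as asked, in the order asked, and still so for the second after the job is handed in, with the robot touching nothing.
It also fails if it takes over 51 s, if anything falls off the work surface, if the arm or the gripper's body presses on something with over 40 N, if the wrist force passes 120 N, or if a joint passes its speed limit or range.

## Robot

A 6-joint arm with a two-finger parallel gripper is mounted at the origin on the work surface. World frame = base frame: x ahead of the robot, y to its left, z up, the work surface at z = 0. Lengths are in m, angles in rad, forces in N, time in s.
With the tool pointing down it reaches from about 0.3 to 0.775 m from the base axis. Payload 14.6 kg.
Tool frame: the origin (TCP) lies at the centre of the arm's flange, where the gripper is bolted on; the fingertips stand 199 mm ahead of it and the grasp point (between the pads) lies 180 mm ahead of it; z points along the fingers, y is the line along which they close (so a half turn about z gives the same grasp; the last joint's range is limited). The gripper opens to 94 mm and grips with 3 to 60 N. Pads are 16 mm wide; open, the fingers measure 119 mm over their backs; the gripper's body (75 mm by 177 mm) begins 78 mm behind the grasp point.
Start: joints at [1.237, 0.3, 1.521, -0, 1.321, -0.067], TCP at [0.145, 0.531, 0.405] pointing down, gripper open.
Joint ranges: [-3.03, 3.03], [-0.79, 2.21], [0.23, 2.52], [-1.04, 4.18], [0, 3.07], [-2.55, 2.55]. Speed limits (rad/s): [2.22, 2.22, 2.57, 3.14, 3.14, 3.14].

## Interface

Orientations are given as [roll, pitch, yaw] about the fixed x, y, z axes, in that order (R = Rz(yaw) Ry(pitch) Rx(roll)).
In Python, from station import ctrl gives the robot as it stands. The module is installed in compiled form; this text tells all that it offers.
- The arm moves only by the tool servo_tool, never from a script. Its argument "motion" is a list of rows, each a list of 5 numbers: the closure, from 0 (fully open) to 1 (shut), then the shift along the world's x, y, z in cm, then the turn about the world's z in degrees. A call has 1 to 20 rows; each row is the pose to reach, as a shift and turn from the pose commanded when the call began; what a row does not reach only later rows make up. A row lasts 1/8 s, in which the tool goes at most 62.5 mm and 10.7 degrees, less where a joint would pass 70% of its speed; a pose out of reach is approached as far as the arm can. A call with a gripper value outside its range is refused whole. The fingers move at their own pace and stop on an object; "squeeze" is the grip in N (left out, the last holds). Time passes only in rows, so rows that repeat a pose let the fingers close. It gives the time, the measured TCP pose, the force, the opening and the grip force at its end, in the units of the state.
- ctrl.get_obs(): the state, without advancing time (a new reading comes with each control period).
- ctrl.camera(name): name is "scene" or "top"; returns a dict with "image" (384x512x3 uint8, red, green, blue), "fx", "fy", "cx", "cy" (pixels), "camera_from_world" (4x4, takes a point from world to camera coordinates). Camera axes: x right, y up, looking along -z (the intrinsics and any distortion apply to the point x, -y, -z); pixel columns grow to the right and rows downward; lengths in m; the calibration is good to about 2 mm. A picture is of the moment at which its call begins. There is no depth.
- ctrl.hand_in(): hands the job in; it is judged then, once.
The state is a dict: "time_s": time; "qpos": joint angles; "joint_vel": joint speeds; "tau": joint torques, N m; "ee_pos": TCP position; "eef_rot": TCP orientation; "force": force on the tool from outside, world axes, zero at the start; "moment": the same for the moment, N m; "grip_width": finger opening in m; "grip_force": force on a finger pad.
Only numpy, scipy, OpenCV 4.12 (cv2) and the standard library are available. Lean on these libraries where they do the work, as an engineer would, in place of code of your own. Each camera call takes 0.05 s, during which the arm holds its last target. There are 200 camera calls.

## Working session

There is one attempt and no reset: what is moved stays moved. The work goes in short steps, Python scripts to look and compute and a tool call to move; the robot and the scene stay as the last step left them, time stands still between calls to the robot, and variables do not carry over. Pictures are saved under pics/ and viewed, at most 10 in all, crops included, and the job is handed in when it is done.

Besides the shell and the picture viewer there is one more tool, called by a JSON object that holds its "api" and its "payload". servo_tool: Moves the arm, as the interface text tells. Its arguments: {"type":"object","properties":{"motion":{"type":"array","items":{"type":"array","items":{"type":"number"}}},"squeeze":{"type":"number"}},"required":["motion"]}

```bash
mkdir -p pics; python3 - <<'E'
from station import ctrl
import cv2,numpy as np
o=ctrl.get_obs();print({k:np.round(v,3) for k,v in o.items()})
for n in("scene","top"):
    c=ctrl.camera(n);cv2.imwrite(f"pics/{n}0.png",c["image"][:,:,::-1]);print(n,c["fx"],c["fy"],c["cx"],c["cy"],c.keys());print(np.round(c["camera_from_world"],3))
E
```

```text
{'time_s': np.float64(0.0), 'qpos': array([ 1.237,  0.3  ,  1.522, -0.   ,  1.321, -0.067]), 'joint_vel': array([ 0.   ,  0.   ,  0.001, -0.002, -0.001, -0.001]), 'tau': array([ 4.0000e-03, -5.3181e+01, -3.5273e+01,  7.1000e-02,  2.4000e-02,
       -0.0000e+00]), 'ee_pos': array([0.145, 0.531, 0.404]), 'eef_rot': array([-3.14 , -0.   ,  2.875]), 'force': array([0.106, 0.219, 0.494]), 'moment': array([-0.008,  0.004, -0.03 ]), 'grip_force': np.float64(0.0), 'grip_width': np.float64(0.094)}
scene 465.8298101330577 465.8298101330577 253.9889807534181 196.44147986531578 dict_keys(['image', 'fx', 'fy', 'cx', 'cy', 'camera_from_world'])
[[ 0.255  0.967  0.019 -0.062]
 [-0.651  0.157  0.743  0.358]
 [ 0.715 -0.202  0.669 -1.493]
 [ 0.     0.     0.     1.   ]]
top 393.8416867699638 393.8416867699638 262.08454646452736 190.452610505618 dict_keys(['image', 'fx', 'fy', 'cx', 'cy', 'camera_from_world'])
[[-0.014 -1.     0.011 -0.07 ]
 [ 0.998 -0.013  0.068 -0.621]
 [-0.068  0.012  0.998 -1.004]
 [ 0.     0.     0.     1.   ]]
```

View pics/scene0.png

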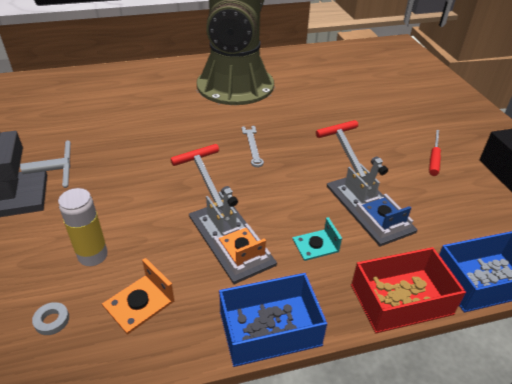

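View pics/top0.png

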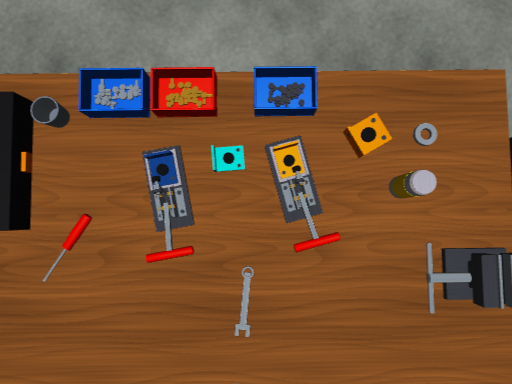

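The orange-foot jig is the middle one: in the top view its nest is at (290,160) and its red bar at (317,242), and in the scene view the bar is at (195,154). The larger orange foot at (368,134) is loose on the table. Next I'll measure the bar and the buffer/foot.

```bash
cat >h.py <<'E'
from station import ctrl
import cv2,numpy as np
def ray(c,u,v):
    M=c["camera_from_world"];d=M[:3,:3].T@np.array([(u-c["cx"])/c["fx"],-(v-c["cy"])/c["fy"],-1.]);return -M[:3,:3].T@M[:3,3],d
def onz(c,u,v,z):
    o,d=ray(c,u,v);return o+d*(z-o[2])/d[2]
def tri(a,b):
    A=np.stack([a[1],-b[1]],1);t=np.linalg.lstsq(A,b[0]-a[0],rcond=None)[0]
    p,q=a[0]+a[1]*t[0],b[0]+b[1]*t[1];return (p+q)/2,np.linalg.norm(p-q)
def redblob(c,box):
    h=cv2.cvtColor(c["image"],cv2.COLOR_RGB2HSV);m=(((h[...,0]<5)|(h[...,0]>174))&(h[...,1]>190)&(h[...,2]>70)).astype(np.uint8)
    k=np.zeros_like(m);x0,x1,y0,y1=box;k[y0:y1,x0:x1]=m[y0:y1,x0:x1]
    n,l,s,ce=cv2.connectedComponentsWithStats(k)
    i=1+np.argmax(s[1:,4]);ys,xs=np.where(l==i);P=np.stack([xs,ys],1).astype(float)
    r=cv2.minAreaRect(P.astype(np.float32));b=cv2.boxPoints(r)
    m0=P.mean(0);d=np.linalg.svd(P-m0,full_matrices=False)[2][0];t=(P-m0)@d
    return np.array(r[0]),r[1],m0+d*t.min(),m0+d*t.max(),len(P)
E
python3 - <<'E'
from h import *
t=ctrl.camera("top");s=ctrl.camera("scene")
bt=redblob(t,(285,350,220,262));bs=redblob(s,(160,230,135,172));print(bt,bs)
print("tri",tri(ray(t,*bt[0]),ray(s,*bs[0])))
for n,c,b in(("t",t,bt),("s",s,bs)):
    P=[onz(c,*b[i],.117) for i in(0,2,3)];d=P[2]-P[1];print(n,np.round(P,4),np.linalg.norm(d),np.degrees(np.arctan2(d[1],d[0])))
# base outline (dark) and orange sole in top
h=cv2.cvtColor(t["image"],cv2.COLOR_RGB2HSV)
m=((h[...,0]>8)&(h[...,0]<22)&(h[...,1]>200)&(h[...,2]>180)).astype(np.uint8);m[:,335:]=0;m[:130]=0
n,l,st,ce=cv2.connectedComponentsWithStats(m);i=1+np.argmax(st[1:,4]);r=cv2.minAreaRect(np.argwhere(l==i)[:,::-1].astype(np.float32));print("sole",r,onz(t,*r[0],.03))
m=((h[...,1]<80)&(h[...,2]<110)).astype(np.uint8);k=np.zeros_like(m);k[130:226,258:326]=m[130:226,258:326]
k=cv2.morphologyEx(k,cv2.MORPH_OPEN,np.ones((2,2),np.uint8))
P=np.argwhere(k)[:,::-1].astype(np.float32);r=cv2.minAreaRect(P);B=cv2.boxPoints(r);print("base",r);print(np.round([onz(t,*p,.012) for p in B],4))
E
```

```text
(array([316.70755005, 241.72644043]), (8.10427188873291, 46.565223693847656), array([339.12326389, 235.43678949]), array([294.30602499, 248.08440918]), 370) (array([182.51925659, 159.59614563]), (5.687367916107178, 22.35723876953125), array([193.40828392, 156.43055402]), array([172.00968897, 162.53776998]), 93)
tri (array([ 0.48793774, -0.21813842,  0.10029128]), np.float64(0.02447189704354527))
t [[ 0.4915 -0.2035  0.117 ]
 [ 0.5054 -0.2566  0.117 ]
 [ 0.4775 -0.1507  0.117 ]] 0.10942285751031303 104.76667594788303
s [[ 0.505  -0.2316  0.117 ]
 [ 0.4992 -0.2069  0.117 ]
 [ 0.51   -0.2549  0.117 ]] 0.04917428651415945 -77.26512834059078
sole ((288.638427734375, 161.50770568847656), (27.802736282348633, 23.417448043823242), 74.74488067626953) [ 0.69388408 -0.14827117  0.03      ]
base ((294.075439453125, 179.76416015625), (80.90535736083984, 37.9115104675293), 74.05460357666016)
[[ 0.7384 -0.0872  0.012 ]
 [ 0.7651 -0.1843  0.012 ]
 [ 0.5582 -0.2384  0.012 ]
 [ 0.5323 -0.1423  0.012 ]]
```

{"api": "servo_tool", "payload": {"motion": [[0,33.7,-70.4,0,-60],[0,33.7,-70.4,0,-60],[0,33.7,-70.4,0,-60],[0,33.7,-70.4,0,-60],[0,33.7,-70.4,0,-60],[0,33.7,-70.4,0,-60],[0,33.7,-70.4,0,-60],[0,33.7,-70.4,0,-60],[0,33.7,-70.4,0,-60],[0,33.7,-70.4,0,-60],[0,33.7,-70.4,0,-60],[0,33.7,-70.4,0,-60],[0,33.7,-70.4,0,-60],[0,33.7,-70.4,-4.5,-60],[0,33.7,-70.4,-4.5,-60],[0,33.7,-70.4,-4.5,-60],[0,33.7,-70.4,-4.5,-60]]}}

```text
time_s: 2.33
ee_pos: [0.4821, -0.1732, 0.3613]
eef_rot: [3.14, 0.002, 1.828]
force: [0.1, 0.6, -0.0]
grip_width: 0.094
grip_force: 0.0
```

```bash
python3 - <<'E'
from h import *
for n in("scene","top"):
    c=ctrl.camera(n);i=c["image"][:,:,::-1]
    i=i[60:290,100:340] if n=="scene" else i[120:300,200:400]
    cv2.imwrite(f"pics/{n}1.png",cv2.resize(i,None,fx=2.5,fy=2.5,interpolation=2))
print(ctrl.get_obs()["qpos"],ctrl.get_obs()["eef_rot"])
E
```

```text
[-4.16536794e-01  2.57388734e-01  1.68144675e+00 -2.08291830e-05
  1.20096917e+00 -6.73749950e-01] [3.14020748e+00 1.13075412e-03 1.82801621e+00]
```

View pics/scene1.png

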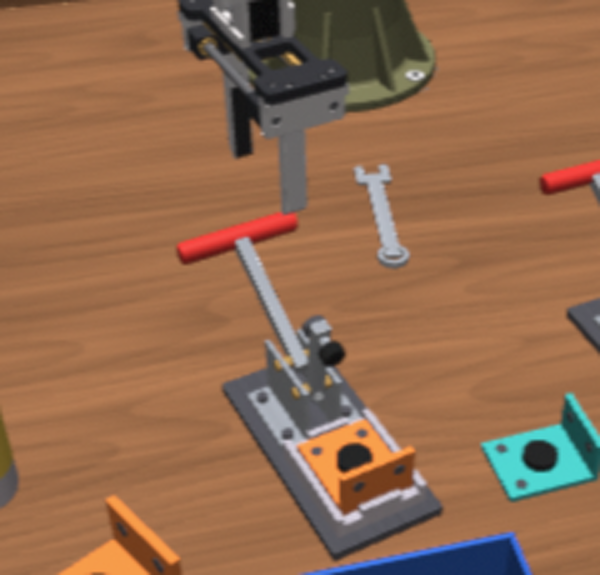

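View pics/top1.png

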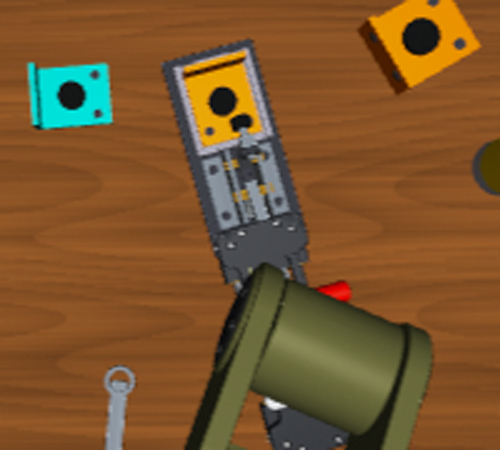

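The scene view shows the front finger ahead of the bar's +y end, at crop (292,205), with the bar running between the fingers. The yaw matches the jig. I'll descend and pinch.

{"api": "servo_tool", "payload": {"motion": [[0,0,0,-3,0],[0,0,0,-5.5,0],[0,0,0,-6.4,0],[0,0,0,-6.4,0],[0.4,0,0,-6.4,0],[0.7,0,0,-6.4,0],[1,0,0,-6.4,0],[1,0,0,-6.4,0],[1,0,0,-6.4,0],[1,0,0,-6.4,0]], "squeeze": 15}}

```text
time_s: 3.68
ee_pos: [0.482, -0.1735, 0.2956]
eef_rot: [-3.142, -0.0, 1.828]
force: [0.0, 0.5, -0.3]
grip_width: 0.0376
grip_force: 0.0
```

```bash
python3 - <<'E'
from h import *
c=ctrl.camera("scene");i=c["image"][:,:,::-1][60:290,100:340]
cv2.imwrite("pics/scene2.png",cv2.resize(i,None,fx=2.5,fy=2.5,interpolation=2))
ex=np.array([.9671,.2543])
o=ctrl.get_obs();print(o["ee_pos"],o["force"],o["grip_width"],o["grip_force"])
R=.125
for a in np.arange(0,1.44,.1).tolist()+[1.43]:
    dx=R*(np.sin(a-1.13)-np.sin(-1.13));dz=R*(np.cos(a-1.13)-np.cos(1.13))
    print(round(a,2),np.round(100*np.r_[dx*ex,dz],2))
E
```

```text
[ 0.4820006  -0.17346654  0.29564149] [0.75613498 0.11222018 0.81164533] 0.033479338794141396 0.0
0.0 [0. 0. 0.]
0.1 [0.57 0.15 1.1 ]
0.2 [1.24 0.33 2.14]
0.3 [2.01 0.53 3.1 ]
0.4 [2.87 0.76 3.98]
0.5 [3.81 1.   4.77]
0.6 [4.82 1.27 5.45]
0.7 [5.89 1.55 6.03]
0.8 [7.02 1.84 6.49]
0.9 [8.18 2.15 6.84]
1.0 [9.37 2.46 7.06]
1.1 [10.57  2.78  7.16]
1.2 [11.78  3.1   7.14]
1.3 [12.98  3.41  6.99]
1.4 [14.16  3.72  6.71]
1.43 [14.51  3.81  6.61]
```

View pics/scene2.png

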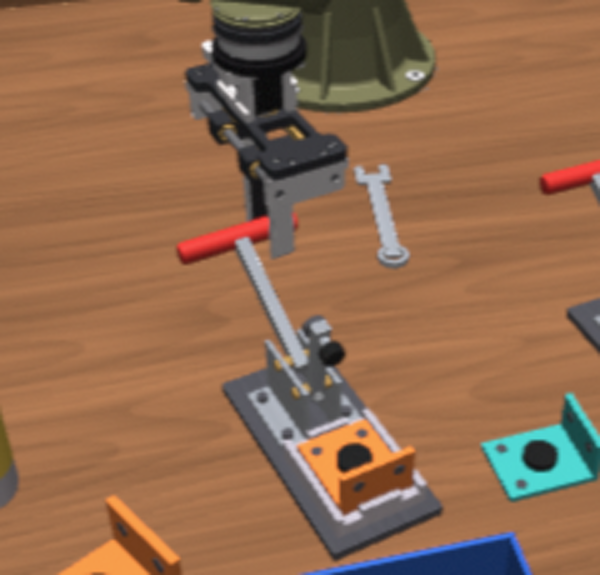

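The fingers straddle the bar's +y half and are still closing. I'll let them close.

{"api": "servo_tool", "payload": {"motion": [[1,0,0,0,0],[1,0,0,0,0],[1,0,0,0,0],[1,0,0,0,0],[1,0,0,0,0]], "squeeze": 15}}

```text
time_s: 4.35
ee_pos: [0.4836, -0.1728, 0.2958]
eef_rot: [3.134, 0.002, 1.828]
force: [27.2, 6.1, -14.3]
grip_width: 0.0199
grip_force: 15.0
```

{"api": "servo_tool", "payload": {"motion": [[1,0.15,0.04,-0.1,0],[1,0.7,0.2,1.0,0],[1,1.4,0.37,2.05,0],[1,2.2,0.57,3.0,0],[1,3.05,0.8,3.9,0],[1,4.0,1.05,4.7,0],[1,4.0,1.05,4.7,0]]}}

```text
time_s: 5.22
ee_pos: [0.522, -0.1632, 0.3448]
eef_rot: [-3.141, 0.001, 1.828]
force: [-14.7, -2.4, 18.8]
grip_width: 0.0196
grip_force: 15.0
```

{"api": "servo_tool", "payload": {"motion": [[1,0.5,0.13,0.5,0],[1,1.0,0.27,0.85,0],[1,2.1,0.55,1.45,0],[1,3.2,0.85,1.9,0],[1,4.4,1.15,2.25,0],[1,4.4,1.15,2.25,0]]}}

```text
time_s: 5.98
ee_pos: [0.5666, -0.1514, 0.3661]
eef_rot: [3.14, 0.001, 1.828]
force: [-1.3, -3.2, 7.5]
grip_width: 0.0193
grip_force: 15.0
```

{"api": "servo_tool", "payload": {"motion": [[1,0.6,0.15,0.2,0],[1,1.2,0.3,0.3,0],[1,1.8,0.47,0.37,0],[1,2.4,0.63,0.4,0],[1,3.0,0.8,0.4,0],[1,3.6,0.95,0.38,0],[1,3.6,0.95,0.38,0]]}}

```text
time_s: 6.85
ee_pos: [0.6024, -0.1417, 0.3688]
eef_rot: [3.141, -0.0, 1.828]
force: [0.1, -2.7, 1.5]
grip_width: 0.0194
grip_force: 15.0
```

{"api": "servo_tool", "payload": {"motion": [[1,0.6,0.16,-0.05,0],[1,1.2,0.32,-0.15,0],[1,1.8,0.47,-0.28,0],[1,2.4,0.63,-0.43,0],[1,2.4,0.63,-0.43,0]]}}

```text
time_s: 7.48
ee_pos: [0.6265, -0.1354, 0.3644]
eef_rot: [3.141, -0.0, 1.828]
force: [0.8, -1.6, 0.8]
grip_width: 0.0196
grip_force: 15.0
```

```bash
python3 - <<'E'
from h import *
c=ctrl.camera("scene");i=c["image"][:,:,::-1][60:290,100:340]
cv2.imwrite("pics/scene3.png",cv2.resize(i,None,fx=2.5,fy=2.5,interpolation=2))
o=ctrl.get_obs();d=o["ee_pos"]-[.4836,-.1728,.2958];x=d[:2]@[.9671,.2543]-.113;z=d[2]+.0533
print(o["ee_pos"],o["force"],1.13+np.arctan2(x,z),np.hypot(x,z))
E
```

```text
[ 0.62625297 -0.13551667  0.36444652] [ 1.81159634 -1.46961209 -1.19441944] 1.40525667388313 0.12671670844278848
```

View pics/scene3.png

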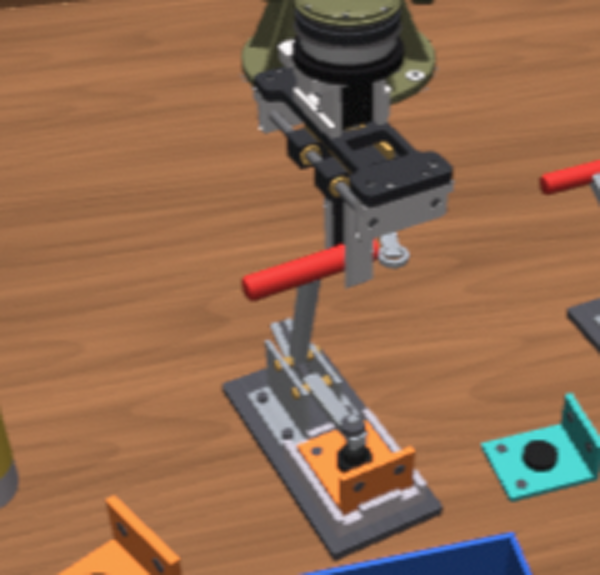

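The clamp is level on the buffer (crop 350,450) and the handle is past centre at about 1.40 rad. I'll hold it there for over three seconds.

{"api": "servo_tool", "payload": {"motion": [[1,0,0,0,0],[1,0,0,0,0],[1,0,0,0,0],[1,0,0,0,0],[1,0,0,0,0],[1,0,0,0,0],[1,0,0,0,0],[1,0,0,0,0],[1,0,0,0,0],[1,0,0,0,0],[1,0,0,0,0],[1,0,0,0,0],[1,0,0,0,0],[1,0,0,0,0],[1,0,0,0,0],[1,0,0,0,0],[1,0,0,0,0],[1,0,0,0,0],[1,0,0,0,0],[1,0,0,0,0]]}}

```text
time_s: 10.02
ee_pos: [0.626, -0.1356, 0.3646]
eef_rot: [-3.141, -0.0, 1.828]
force: [-0.7, 2.0, -3.5]
grip_width: 0.0193
grip_force: 15.0
```

{"api": "servo_tool", "payload": {"motion": [[1,0,0,0,0],[1,0,0,0,0],[1,0,0,0,0],[1,0,0,0,0],[1,0,0,0,0],[1,0,0,0,0],[1,0,0,0,0],[1,0,0,0,0],[1,0,0,0,0],[1,0,0,0,0],[1,0,0,0,0],[1,0,0,0,0]]}}

```text
time_s: 11.52
ee_pos: [0.626, -0.1357, 0.3646]
eef_rot: [-3.141, -0.0, 1.828]
force: [-1.8, 2.0, -4.8]
grip_width: 0.0198
grip_force: 15.0
```

{"api": "servo_tool", "payload": {"motion": [[1,-0.6,-0.16,0.15,0],[1,-1.2,-0.31,0.28,0],[1,-1.8,-0.47,0.38,0],[1,-2.4,-0.63,0.43,0],[1,-3.0,-0.8,0.45,0],[1,-3.6,-0.95,0.45,0],[1,-4.8,-1.26,0.33,0],[1,-6.0,-1.58,0.08,0],[1,-7.2,-1.9,-0.27,0],[1,-8.3,-2.18,-0.7,0],[1,-9.4,-2.46,-1.3,0],[1,-10.4,-2.73,-2.0,0],[1,-10.4,-2.73,-2.0,0]]}}

```text
time_s: 13.15
ee_pos: [0.5213, -0.1633, 0.3438]
eef_rot: [-3.139, -0.001, 1.827]
force: [-1.9, 0.4, 0.4]
grip_width: 0.0193
grip_force: 15.0
```

```bash
python3 - <<'E'
from h import *
o=ctrl.get_obs();d=o["ee_pos"]-[.4836,-.1728,.2958];x=d[:2]@[.9671,.2543]-.113;z=d[2]+.0533
print(o["ee_pos"],o["force"],1.13+np.arctan2(x,z),np.hypot(x,z))
E
```

```text
[ 0.52126289 -0.1632723   0.34384081] [-1.92393964  0.35518424  0.44006255] 0.49829966373120416 0.12557338133169588
```

{"api": "servo_tool", "payload": {"motion": [[1,-0.5,-0.12,-0.4,0],[1,-0.94,-0.24,-0.8,0],[1,-1.8,-0.47,-1.67,0],[1,-2.55,-0.66,-2.63,0],[1,-3.2,-0.83,-3.67,0],[1,-3.55,-0.92,-4.3,0],[1,-3.85,-1.0,-4.9,0],[1,-3.85,-1.0,-4.9,0],[1,-3.85,-1.0,-4.9,0]]}}

```text
time_s: 14.28
ee_pos: [0.4843, -0.173, 0.2969]
eef_rot: [3.137, 0.002, 1.828]
force: [10.8, 2.3, 8.8]
grip_width: 0.0195
grip_force: 15.0
```

```bash
python3 - <<'E'
from h import *
o=ctrl.get_obs();d=o["ee_pos"]-[.4836,-.1728,.2958];x=d[:2]@[.9671,.2543]-.113;z=d[2]+.0533
print(o["ee_pos"],o["force"],1.13+np.arctan2(x,z),np.hypot(x,z))
E
```

```text
[ 0.48431629 -0.17300553  0.29686684] [10.80174774  2.32591499  8.78038088] 0.00986009942559285 0.12482155036390546
```

The handle is against its open stop: about 12 N tangential, well above the 2–5 N that moves it. I'll release and rise.

{"api": "servo_tool", "payload": {"motion": [[0.6,0,0,0,0],[0.3,0,0,0,0],[0.3,0,0,0,0],[0.3,0,0,0,0],[0.3,0,0,0,0],[0.3,0,0,0,0],[0.3,0,0,1,0],[0.3,0,0,3,0],[0.3,0,0,6,0],[0.3,0,0,10,0],[0.3,-5,5,12,0],[0.3,-10,10,12,0],[0.3,-10,20,12,0],[0.3,-10,20,12,0],[0.3,-10,20,12,0]]}}

```text
time_s: 16.15
ee_pos: [0.3828, 0.0294, 0.4166]
eef_rot: [3.14, 0.0, 1.832]
force: [-0.4, -1.0, -0.6]
grip_width: 0.0657
grip_force: 0.0
```

```bash
python3 - <<'E'
from h import *
c=ctrl.camera("scene");i=c["image"][:,:,::-1][60:290,100:420]
cv2.imwrite("pics/scene4.png",cv2.resize(i,None,fx=2.5,fy=2.5,interpolation=2))
t=ctrl.camera("top");cv2.imwrite("pics/top4.png",t["image"][:,:,::-1])
o=ctrl.get_obs();print(o["time_s"],o["ee_pos"],o["force"],o["grip_width"])
b=redblob(t,(285,350,220,262));print(b,onz(t,*b[0],.117))
E
```

```text
16.25 [0.3834406  0.02707298 0.41621554] [-0.03309867 -0.43758797  0.86892761] 0.06603262888784776
(array([316.57546997, 241.7641449 ]), (8.10427188873291, 46.839942932128906), array([339.13789652, 235.49340757]), array([294.02811426, 248.10059564]), 373) [ 0.49146047 -0.20323297  0.117     ]
```

View pics/scene4.png

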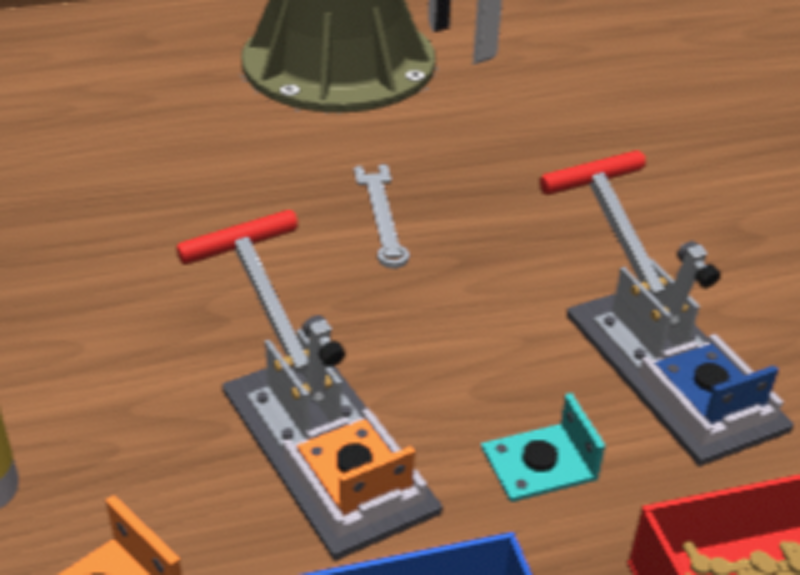

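The bar is back within 0.2 px of its starting place. The clamp arm is upright, the orange foot lies free in its nest, and the blue jig hasn't moved. Handing in.

```bash
python3 -c "
from station import ctrl
print(ctrl.hand_in())"
```

```text
the job is handed in; nothing more can be done
None
```

The orange foot's clamp was locked over centre on the buffer for about 4 s and swung back fully open, leaving the foot free in its nest; the blue jig was not touched, and the job was handed in at about 16 s.

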